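Put the office stamps back on their own ink pads

ROBOT

A 7-joint arm with a two-finger parallel gripper is mounted at the origin on the work surface. World frame = base frame: x ahead of the robot, y to its left, z up, the work surface at z = 0. Lengths are in m, angles in rad, forces in N, time in s.
With the tool pointing down it reaches from about 0.425 to 0.875 m from the base axis. Payload 4.7 kg.
Tool frame: the origin (TCP) lies on the centre line of the jaws, within the pads' length; the fingertips stand 8 mm ahead of it and the grasp point (between the pads) lies 11 mm behind it (tip_reach is the distance from the TCP to the fingertips, in m); z points along the fingers, y is the line along which they close (so a half turn about z gives the same grasp; the last joint's range is limited). The gripper opens to 87 mm and grips with 3 to 60 N. Pads are 19 mm wide; open, the fingers measure 117 mm over their backs; the gripper's body (75 mm by 190 mm) begins 51 mm behind the grasp point.
Start: joints at [1.274, 0.321, -0.07, 1.45, 0.023, 1.371, -0.057], TCP at [0.199, -0.619, 0.231] pointing down, gripper open.
Joint ranges: [-2.86, 2.86], [-0.3, 2.09], [-1.38, 1.24], [0.06, 2.45], [-1.56, 4.7], [0.09, 2.05], [-2.69, 2.69]. Speed limits (rad/s): [2.57, 2.57, 3.14, 3.14, 3.14, 3.14, 3.14].

INTERFACE

Orientations are given as a rotation vector (axis times angle).
In Python, from cell import * gives the robot as it stands. The module is installed in compiled form; this text tells all that it offers.
- The arm moves only by the tool carry_out, never from a script. Its argument "commands" is a list of rows, each an object with "translation": the shift along the world's x, y, z normalised to -1 to 1, where 1 is 15 cm, a list of three; "turn": the turn about the world's z normalised to -1 to 1, where 1 is 60 degrees. A call has exactly 10 rows; each row is the pose to reach, as a shift and turn from the pose commanded when the call began; what a row does not reach only later rows make up. A row lasts 1/12 s, in which the tool goes at most 41.7 mm and 7.16 degrees, less where a joint would pass 70% of its speed; a pose out of reach is approached as far as the arm can. A call with a number of a shift or a turn outside -1 to 1 is refused whole. A call with a gripper value outside its range is refused whole. "hand" is the opening, from 0 (shut) to 1 (fully open), set as the call begins (left out, the last holds). The fingers move at their own pace and stop on an object; the grip force is fixed at half the most. Time passes only in rows, so rows that repeat a pose let the fingers close, or fill a call up. It gives the time, the measured TCP pose, the force, the opening and the grip force at its end, in the units of the state.
- sense(): the state, without advancing time (a new reading comes with each control period).
- capture(name): name is "scene" or "top"; returns the picture (400x640x3 uint8, red, green, blue); there is no depth.
- camera_info(name): a dict with "mtx" (3x3 intrinsics, pixels), "view" (4x4, takes a point from world to camera coordinates). Camera axes: x right, y down, z forward; pixel columns grow to the right and rows downward; lengths in m; the calibration is good to about 2 mm. A picture is of the moment at which its call begins. camera_info takes no time and is no camera call.
- sign_off(): hands the job in; it is judged then, once.
The state is a dict: "t": time; "q": joint angles; "qd": joint speeds; "joint_torque": joint torques, N m; "ee_pos": TCP position; "orientation": TCP orientation; "force": force on the tool from outside, world axes, zero at the start; "torque": the same for the moment, N m; "width": finger opening in m; "gripper_force": force on a finger pad.
Only numpy, scipy, OpenCV 4.12 (cv2) and the standard library are available. Lean on these libraries where they do the work, as an engineer would, in place of code of your own. Each camera call takes 0.05 s, during which the arm holds its last target. There are 200 camera calls.

TASK

The red, blue and green hand stamps have been left on one another's ink pads: move each to the ink pad of its own colour, standing upright in the middle of the pad and lengthwise along it. They are wet with ink, so never put one on the bare desk, tip one over or drop one: use the empty grey pad as the parking place while you change them round. Leave the stapler, mug and calculator where they are.

Things in the scene. Friction and masses are not known exactly. Their poses are not given: they have to be found in the camera images.
- stamp_red: loose red hand stamp, 55 to 115 g, 78 mm tall, upright. Origin at the centre of its underside, z up. Black plate with rubber face 52 (x) x 34 (y) mm, from 0 to 18 mm up; above it, centred, a flat-sided red grip 36 (x) x 20 (y) mm from 18 to 78 mm up, to be pinched across its 20 mm (fingers along the stamp's y). It starts on a pad that is not its own. Looks the same turned by half a turn.
- stamp_blue: loose blue hand stamp, 55 to 115 g, 78 mm tall, upright. Origin at the centre of its underside, z up. Black plate with rubber face 52 (x) x 34 (y) mm, from 0 to 18 mm up; above it, centred, a flat-sided blue grip 36 (x) x 20 (y) mm from 18 to 78 mm up, to be pinched across its 20 mm (fingers along the stamp's y). It starts on a pad that is not its own. Looks the same turned by half a turn.
- stamp_green: loose green hand stamp, 55 to 115 g, 78 mm tall, upright. Origin at the centre of its underside, z up. Black plate with rubber face 52 (x) x 34 (y) mm, from 0 to 18 mm up; above it, centred, a flat-sided green grip 36 (x) x 20 (y) mm from 18 to 78 mm up, to be pinched across its 20 mm (fingers along the stamp's y). It starts on a pad that is not its own. Looks the same turned by half a turn.
- pad_red: red ink pad, fixed to the desk, a red case 94 (x) x 70 (y) mm and 10 mm high with a firm flat inking surface 84 x 60 mm in darker red, 14 mm above the desk. Origin on the desk at the pad's centre, z up, x along its long side. Holds one stamp, lengthwise.
- pad_blue: blue ink pad, fixed to the desk, a blue case 94 (x) x 70 (y) mm and 10 mm high with a firm flat inking surface 84 x 60 mm in darker blue, 14 mm above the desk. Origin on the desk at the pad's centre, z up, x along its long side. Holds one stamp, lengthwise.
- pad_green: green ink pad, fixed to the desk, a green case 94 (x) x 70 (y) mm and 10 mm high with a firm flat inking surface 84 x 60 mm in darker green, 14 mm above the desk. Origin on the desk at the pad's centre, z up, x along its long side. Holds one stamp, lengthwise.
- pad_grey: light grey dry pad, empty at the start, fixed to the desk; same shape and sizes as the ink pads (surface 84 x 60 mm, 14 mm above the desk; origin on the desk at its centre, x along its long side). The free spot on which a stamp may be parked.
- stapler: bystander: loose black stapler, 38 (x) x 130 (y) x about 55 mm high, origin at the centre of its underside
- mug: bystander: loose white mug, 80 mm across, 92 mm high, handle to its +y, origin at the centre of its underside
- calculator: bystander: loose grey desk calculator, 150 (x) x 105 (y) x 19 mm, origin at the centre of its underside

How it is judged:
At the end, for the whole second after the job is handed in: Each stamp stands upright (within 0.1 rad) and at rest on the inking surface of the pad of its own colour, its centre within 12 mm of the pad's centre and its long side within 0.3 rad of the pad's long side, either way round; so the grey pad is empty again (horizontal distance between stamp_red and pad_red below 0.012 m and z of stamp_red in the frame of pad_red between 0.01 and 0.018 m and angle between each of stamp_red, stamp_blue, stamp_green's own z axis and vertical below 0.1 rad and angle between the x axis of stamp_red and the x axis of pad_red, either way round below 0.3 rad and linear speed of each of stamp_red, stamp_blue, stamp_green below 0.02 m/s and angular speed of each of stamp_red, stamp_blue, stamp_green below 0.2 rad/s and horizontal distance between stamp_blue and pad_blue below 0.012 m and z of stamp_blue in the frame of pad_blue between 0.01 and 0.018 m and angle between the x axis of stamp_blue and the x axis of pad_blue, either way round below 0.3 rad and horizontal distance between stamp_green and pad_green below 0.012 m and z of stamp_green in the frame of pad_green between 0.01 and 0.018 m and angle between the x axis of stamp_green and the x axis of pad_green, either way round below 0.3 rad); the robot touches nothing.
It fails at once if an inked stamp is put on the bare desk (height (world z) of any of stamp_red, stamp_blue, stamp_green below 0.007 m).
It fails at once if a stamp is tipped over (more than 40 degrees) (angle between any of stamp_red, stamp_blue, stamp_green's own z axis and vertical above 0.7 rad).
It fails at once if a stamp is dropped (falls unheld faster than 0.5 m/s, about 13 mm of free fall) ((linear speed of stamp_red above 0.5 m/s and contact force between the fingers and stamp_red below 0.05 N) or (linear speed of stamp_blue above 0.5 m/s and contact force between the fingers and stamp_blue below 0.05 N) or (linear speed of stamp_green above 0.5 m/s and contact force between the fingers and stamp_green below 0.05 N)).
It fails at once if the stapler, mug or calculator is shifted by more than 30 mm (distance of any of stapler, mug, calculator from where it was at the start of the episode above 0.03 m).
It also fails if it takes over 112 s, if anything falls off the work surface, if the arm or the gripper's body presses on something with over 40 N, if the wrist force passes 120 N, or if a joint passes its speed limit or range.

## Working session

There is one attempt and no reset: what is moved stays moved. The work goes in short steps, Python scripts to look and compute and a tool call to move; the robot and the scene stay as the last step left them, time stands still between calls to the robot, and variables do not carry over. Pictures are saved under pics/ and viewed, at most 14 in all, crops included, and the job is handed in when it is done.

Besides the shell and the picture viewer there is one more tool, called after "Call:" by a JSON object that holds its "fn" and its "kwargs", one argument or row to a line. carry_out: Moves the arm, as the interface text tells. Its arguments: {"type":"object","properties":{"commands":{"type":"array"},"hand":{"type":"number"}},"required":["commands"]}

```bash
mkdir -p pics; python3 - <<'E'
from cell import *
import cv2,numpy as np
s=sense();print(s)
for n in("scene","top"):
    im=capture(n);cv2.imwrite(f"pics/{n}0.png",im[...,::-1]);c=camera_info(n);print(n,np.round(c["mtx"],1),np.round(c["view"],3))
E
```

```text
{'t': 0.0, 'q': array([ 1.27407554,  0.32181569, -0.07007157,  1.45164913,  0.02256951,
        1.37081433, -0.05690943]), 'qd': array([ 4.84104713e-04,  1.54294006e-03, -1.48616679e-04,  5.75354844e-04,
       -1.76771343e-03, -1.40018344e-03,  6.45813674e-05]), 'joint_torque': array([ 1.28412787e-03, -4.91285992e+01, -4.02976535e-01, -3.12528956e+01,
       -6.39348174e-02,  4.37695370e-02,  1.80267848e-04]), 'ee_pos': array([ 0.19858822, -0.61835968,  0.22947913]), 'orientation': array([-3.10188780e+00, -4.85987647e-01,  5.73970429e-04]), 'force': array([-0.04776955,  0.51994205,  1.53338572]), 'torque': array([0.04388923, 0.03837995, 0.00846833]), 'gripper_force': 0.0, 'width': 0.08693586175153946}
scene [[368.1   0.  316.9]
 [  0.  368.1 202.4]
 [  0.    0.    1. ]] [[ 6.200e-01  7.850e-01  1.000e-03 -3.840e-01]
 [ 5.000e-01 -3.940e-01 -7.710e-01 -2.640e-01]
 [-6.050e-01  4.790e-01 -6.360e-01  1.207e+00]
 [ 0.000e+00  0.000e+00  0.000e+00  1.000e+00]]
top [[442.9   0.  328.9]
 [  0.  442.9 191.9]
 [  0.    0.    1. ]] [[-0.01  -1.     0.01   0.003]
 [-0.99   0.009 -0.144  0.606]
 [ 0.144 -0.012 -0.989  1.039]
 [ 0.     0.     0.     1.   ]]
```

View pics/top0.png

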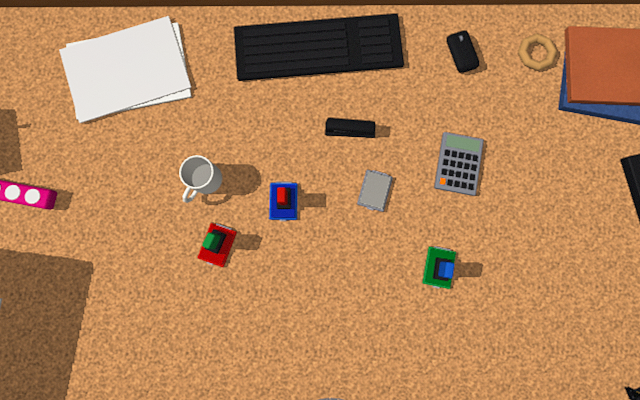

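View pics/scene0.png

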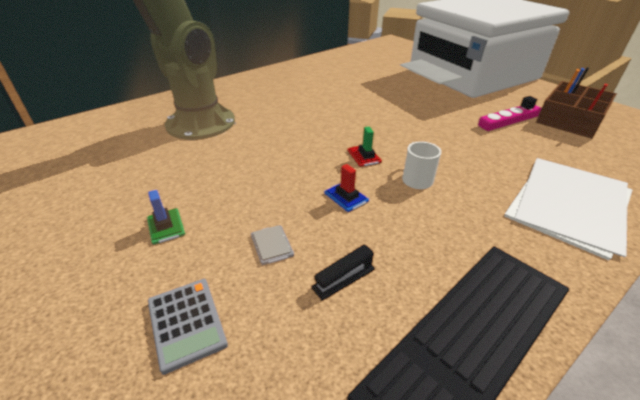

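The top view shows the red stamp on the blue pad at (284,201), green on red at (217,244), blue on green at (440,267). The grey pad is at (375,190) and the mug at (200,175). The scene view agrees. Next I measure.

```bash
cat > h.py <<'E'
from cell import *
import cv2,numpy as np
def ray(cam,uv,z):
    c=camera_info(cam);M=np.array(c["view"]);R,t=M[:3,:3],M[:3,3];o=-R.T@t
    d=np.c_[np.array(uv,float),np.ones(len(uv))]@np.linalg.inv(c["mtx"]).T@R
    return (o+d*((z-o[2])/d[:,2])[:,None])[:,:2]
def masks(im):
    hsv=cv2.cvtColor(im,cv2.COLOR_RGB2HSV);h,s,v=[hsv[...,i].astype(int) for i in range(3)]
    S=(s>150)
    return {"red":S&((h<4)|(h>174))&(v>60),"green":S&(h>48)&(h<85)&(v>40),"blue":S&(h>100)&(h<130)&(v>60),
      "grey":(s<60)&(v>110)&(v<200)}
def comps(m,minA=25):
    n,l,st,c=cv2.connectedComponentsWithStats(m.astype(np.uint8),connectivity=8)
    return [(st[i],c[i],l==i) for i in range(1,n) if st[i,4]>=minA]
def rect(cam,m,z):
    # contour pixels in metres -> min area rect: centre, (long, short), yaw of long side
    k=cv2.findContours(cv2.resize(m.astype(np.uint8),None,fx=4,fy=4,interpolation=0),0,1)[0]
    p=(np.vstack(k)[:,0].astype(float)+.5)/4-.5
    (c,(w,h),a)=cv2.minAreaRect((ray(cam,p,z)*1000).astype(np.float32))
    if w<h:w,h,a=h,w,a+90
    return np.round(c,1),(round(w,1),round(h,1)),round((a+90)%180-90,1)
E
python3 - <<'E'
from h import *
im=capture("top")
for k,m in masks(im).items():
    m[:100]=0;m[:,:150]=0;m[:,560:]=0
    for st,c,l in comps(m): print(k,st,np.round(c),"z10",*rect("top",l,.010),"z92",*rect("top",l,.092))
a=[cv2.resize(im[y-32:y+32,x-32:x+32],(380,380),interpolation=0) for x,y in((284,201),(217,244))]
b=[cv2.resize(im[y-32:y+32,x-32:x+32],(380,380),interpolation=0) for x,y in((440,267),(375,190))]
cv2.imwrite("pics/crop.png",cv2.resize(np.vstack([np.hstack(a),np.hstack(b)]),(600,600))[...,::-1])
E
```

```text
red [277 188  11  17 171] [282. 196.] z10 [601.3 114.6] (42.8, 27.1) 0.2 z92 [590.1 106.8] (39.6, 25.1) 0.2
red [198 223  38  44 652] [218. 247.] z10 [481.7 275.4] (94.0, 70.4) -19.8 z92 [479.3 255.7] (87.0, 65.2) -19.8
green [203 233  17  16 203] [211. 241.] z10 [490.1 290. ] (43.6, 35.4) -20.4 z92 [487.1 269.2] (40.3, 32.8) -20.4
green [423 247  33  42 647] [436. 266.] z10 [ 420.5 -272.9] (93.3, 69.8) -12.2 z92 [ 422.7 -252. ] (86.3, 64.6) -12.2
blue [269 183  28  37 679] [283. 203.] z10 [588.8 112.7] (93.1, 69.3) -0.5 z92 [578.5 105. ] (86.2, 64.2) -0.5
blue [438 261  16  18 232] [446. 269.] z10 [ 415.2 -289.4] (41.5, 37.8) -10.0 z92 [ 417.8 -267.3] (38.5, 35.0) -10.0
grey [150 100  25   5  25] [162. 102.] z10 [849.8 426.2] (64.5, 4.5) -78.5 z92 [820.2 395.3] (59.7, 4.2) -78.5
grey [ 434  132   49   63 1565] [459. 160.] z10 [ 682.2 -335.8] (152.8, 107.9) -11.4 z92 [ 664.9 -310.2] (141.5, 99.9) -11.4
grey [181 157  30  30 595] [197. 171.] z10 [666.1 333.7] (77.3, 75.2) 1.6 z92 [650.  309.7] (71.5, 69.6) 1.6
grey [189 165  33  37 268] [209. 186.] z10 [625.7 306.2] (108.6, 51.2) -38.1 z92 [612.6 284.1] (100.6, 47.4) -38.1
grey [357 170  35  42 977] [374. 190.] z10 [ 614.9 -117.3] (101.7, 68.4) -16.5 z92 [ 602.6 -107.9] (94.1, 63.3) -16.5
grey [184 188   8  15  27] [187. 195.] z10 [607.1 352.6] (38.8, 11.7) -13.9 z92 [595.4 327.1] (35.9, 10.9) -13.9
grey [319 398  18   2  26] [328. 399.] z10 [117.4   4.8] (41.9, 3.9) 89.2 z92 [142.    5.2] (38.8, 3.6) 89.2
```

View pics/crop.png

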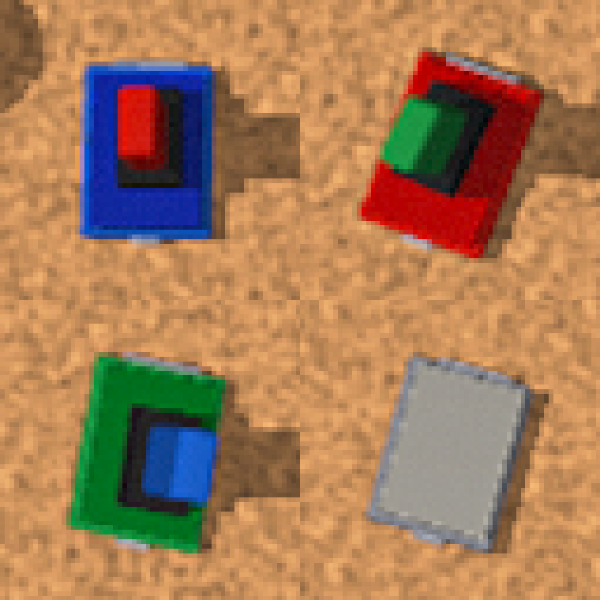

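The crops show grips with bright top faces and the grey pad's lighter surface. The clips at its ends inflate that pad's mask. I separate the top faces by brightness.

```bash
cat >> h.py <<'E'
def tops(im,names=("red","green","blue"),z=.092):
    M=masks(im);out={}
    v=im.max(2)
    for k in names:
        m=M[k].copy();m[:100]=0;m[:,:150]=0;m[:,560:]=0
        thr={"red":195,"green":125,"blue":205}[k]
        cs=comps(m&(v>thr),15)
        out[k]=[(st[4],np.round(c),*rect("top",l,z)) for st,c,l in cs]
    return out
E
python3 - <<'E'
from h import *
im=capture("top");v=im.max(2);M=masks(im)
for k,(x,y) in dict(red=(282,196),green=(211,241),blue=(446,269)).items():
    w=np.zeros_like(M[k]);w[y-14:y+14,x-14:x+14]=1
    m=M[k]&w; l=max(comps(m),key=lambda c:-abs(c[1]-[x,y]).sum())[2]
    t,_=cv2.threshold(v[l],0,255,cv2.THRESH_OTSU);print(k,t,np.percentile(v[l],[5,25,50,75,95]))
    for th in(t,): print("  top",rect("top",l&(v>th),.092),(l&(v>th)).sum())
m=np.zeros(v.shape,bool);m[165:215,350:400]=1
d=im.astype(int);m&=(d[...,0]>=d[...,2]+3)&(d.max(2)-d.min(2)<45)
for st,c,l in comps(m,200):print("grey",st,rect("top",l,.014))
b=(v<45)
for st,c,l in comps(b,30):
    if 150<c[1-1]<560 and 180<c[1]<300: print("plate",st,c,rect("top",l,.032))
E
```

```text
red 138.0 [ 63.75  97.   188.5  212.   229.  ]
  top (array([593.6, 110.3]), (32.6, 18.1), 0.2) 111
green 107.0 [ 55.15  66.    98.5  151.   156.  ]
  top (array([489.3, 276. ]), (35.5, 16.9), -25.3) 98
blue 169.0 [ 98.5 147.5 162.  201.5 209. ]
  top (array([ 416.7, -273.9]), (34.1, 19.6), -12.3) 113
grey [360 172  31  37 783] (array([ 614.5, -119.1]), (87.0, 62.5), -16.8)
plate [277 188  14  21 103] [286.25242718 200.76699029] (array([593.2, 108.7]), (51.7, 33.8), 0.1)
plate [208 230  18  23 135] [218.24444444 240.76296296] (array([489.3, 273.3]), (52.4, 35.7), -22.2)
plate [433 258  18  23 132] [438.90151515 268.74242424] (array([ 417.2, -273.7]), (52.4, 37.1), -11.4)
```

Call:
{"fn": "carry_out", "kwargs": {
  "commands": [
    {"translation": [0.2,0.3,0],"turn": -0.1},
    {"translation": [0.4,0.6,0],"turn": -0.2},
    {"translation": [0.49,0.77,0],"turn": -0.3},
    {"translation": [0.49,0.77,0],"turn": -0.4},
    {"translation": [0.49,0.77,0],"turn": -0.5},
    {"translation": [0.49,0.77,0],"turn": -0.5},
    {"translation": [0.49,0.77,0],"turn": -0.5},
    {"translation": [0.49,0.77,0],"turn": -0.5},
    {"translation": [0.49,0.77,0],"turn": -0.5},
    {"translation": [0.49,0.77,0],"turn": -0.5}
  ],
  "hand": 1
}}

```text
t: 1.03
ee_pos: [0.2716, -0.5039, 0.2303]
orientation: [-3.124, 0.334, 0.001]
force: [-0.2, 0.3, 0.5]
width: 0.0874
gripper_force: 0.0
```

Call:
{"fn": "carry_out", "kwargs": {
  "commands": [
    {"translation": [0.2,0.3,0],"turn": 0},
    {"translation": [0.4,0.6,0],"turn": 0},
    {"translation": [0.6,0.9,0],"turn": 0},
    {"translation": [0.65,1,0],"turn": 0},
    {"translation": [0.65,1,0],"turn": 0},
    {"translation": [0.65,1,0],"turn": 0},
    {"translation": [0.65,1,0],"turn": 0},
    {"translation": [0.65,1,0],"turn": 0},
    {"translation": [0.65,1,0],"turn": 0},
    {"translation": [0.65,1,0],"turn": 0}
  ]
}}

```text
t: 1.87
ee_pos: [0.3687, -0.3549, 0.2304]
orientation: [3.123, -0.338, -0.001]
force: [-0.5, 0.3, 1.0]
width: 0.0864
gripper_force: 0.0
```

```bash
cat >> h.py <<'E'
def go(x,y,z,yaw):
    s=sense();a=s["orientation"];R=cv2.Rodrigues(np.array(a))[0];psi=np.degrees(np.arctan2(R[1,0],R[0,0]))
    print("t",round(s["t"],2),"pos",np.round(s["ee_pos"]*1000,1),"yaw",round(psi,1),"tilt",np.round(R[:2,2],3),"w",round(s["width"]*1000,1),"gf",s["gripper_force"],"F",np.round(s["force"],1),"q",np.round(s["q"],2))
    print("units",np.round((np.array([x,y,z])/1000-s["ee_pos"])/.15,3),"turn",round(((yaw-psi+90)%180-90)/60,3))
E
python3 -c "
from h import *
go(417,-274,55,-12)"
```

```text
t 1.87 pos [ 368.7 -354.9  230.4] yaw -12.4 tilt [-0.  0.] w 86.4 gf 0.0 F [-0.5  0.3  1. ] q [ 0.94  0.04 -0.23  1.78  0.01  1.32 -1.08]
units [ 0.322  0.539 -1.169] turn 0.006
```

Call:
{"fn": "carry_out", "kwargs": {
  "commands": [
    {"translation": [0.16,0.27,0],"turn": 0},
    {"translation": [0.32,0.54,0],"turn": 0},
    {"translation": [0.32,0.54,-0.1],"turn": 0},
    {"translation": [0.32,0.54,-0.2],"turn": 0},
    {"translation": [0.32,0.54,-0.3],"turn": 0},
    {"translation": [0.32,0.54,-0.4],"turn": 0},
    {"translation": [0.32,0.54,-0.5],"turn": 0},
    {"translation": [0.32,0.54,-0.6],"turn": 0},
    {"translation": [0.32,0.54,-0.6],"turn": 0},
    {"translation": [0.32,0.54,-0.6],"turn": 0}
  ]
}}

```text
t: 2.7
ee_pos: [0.417, -0.2728, 0.1401]
orientation: [-3.123, 0.336, 0.003]
force: [0.4, 0.8, 0.7]
width: 0.087
gripper_force: 0.0
```

```bash
python3 -c "
from h import *
go(417,-274,57,-12)"
```

```text
t 2.7 pos [ 417.  -272.8  140.1] yaw -12.3 tilt [-0.001  0.001] w 87.0 gf 0.0 F [0.4 0.8 0.7] q [ 0.84  0.08 -0.33  1.92  0.03  1.14 -1.28]
units [ 0.    -0.008 -0.554] turn 0.004
```

Positioned well; descend, grip, then lift 12 cm.

Call:
{"fn": "carry_out", "kwargs": {
  "commands": [
    {"translation": [0,-0.01,-0.08],"turn": 0},
    {"translation": [0,-0.01,-0.16],"turn": 0},
    {"translation": [0,-0.01,-0.24],"turn": 0},
    {"translation": [0,-0.01,-0.32],"turn": 0},
    {"translation": [0,-0.01,-0.4],"turn": 0},
    {"translation": [0,-0.01,-0.47],"turn": 0},
    {"translation": [0,-0.01,-0.53],"turn": 0},
    {"translation": [0,-0.01,-0.55],"turn": 0},
    {"translation": [0,-0.01,-0.55],"turn": 0},
    {"translation": [0,-0.01,-0.55],"turn": 0}
  ]
}}

```text
t: 3.53
ee_pos: [0.418, -0.274, 0.0582]
orientation: [3.124, -0.333, 0.0]
force: [0.4, 0.1, -0.3]
width: 0.0869
gripper_force: 0.0
```

Call:
{"fn": "carry_out", "kwargs": {
  "commands": [
    {"translation": [0,0,0],"turn": 0},
    {"translation": [0,0,0],"turn": 0},
    {"translation": [0,0,0],"turn": 0},
    {"translation": [0,0,0],"turn": 0},
    {"translation": [0,0,0],"turn": 0},
    {"translation": [0,0,0],"turn": 0},
    {"translation": [0,0,0],"turn": 0},
    {"translation": [0,0,0],"turn": 0},
    {"translation": [0,0,0],"turn": 0},
    {"translation": [0,0,0],"turn": 0}
  ],
  "hand": 0
}}

```text
t: 4.37
ee_pos: [0.4178, -0.2739, 0.0581]
orientation: [3.124, -0.334, -0.0]
force: [0.6, 0.4, 0.2]
width: 0.0282
gripper_force: 0.0
```

```bash
python3 -c "
from h import *
go(614.5,-119,177,-16.7)"
```

```text
t 4.37 pos [ 417.8 -273.9   58.1] yaw -12.2 tilt [-0. -0.] w 28.2 gf 0.0 F [0.6 0.4 0.2] q [ 0.83  0.18 -0.32  2.    0.07  0.97 -1.31]
units [1.312 1.032 0.793] turn -0.075
```

Call:
{"fn": "carry_out", "kwargs": {
  "commands": [
    {"translation": [0,0,0],"turn": 0},
    {"translation": [0,0,0],"turn": 0},
    {"translation": [0,0,0],"turn": 0},
    {"translation": [0,0,0],"turn": 0},
    {"translation": [0,0,0],"turn": 0},
    {"translation": [0,0,0.01],"turn": 0},
    {"translation": [0,0,0.03],"turn": 0},
    {"translation": [0,0,0.05],"turn": 0},
    {"translation": [0,0,0.07],"turn": 0},
    {"translation": [0,0,0.1],"turn": 0}
  ],
  "hand": 0
}}

```text
t: 5.2
ee_pos: [0.4177, -0.2737, 0.0733]
orientation: [-3.124, 0.333, 0.0]
force: [0.6, -0.3, -0.4]
width: 0.02
gripper_force: 30.0
```

```bash
python3 -c "
from h import *
go(614.5,-119,177,-16.7)
im=capture('scene')[...,::-1]
cv2.imwrite('pics/g1.png',cv2.resize(im[150:270,80:260],(720,480)))"
```

```text
t 5.2 pos [ 417.7 -273.7   73.3] yaw -12.2 tilt [-0.  0.] w 20.0 gf 29.999973317608237 F [ 0.6 -0.3 -0.4] q [ 0.83  0.16 -0.33  1.99  0.06  1.   -1.31]
units [1.312 1.032 0.691] turn -0.075
```

View pics/g1.png

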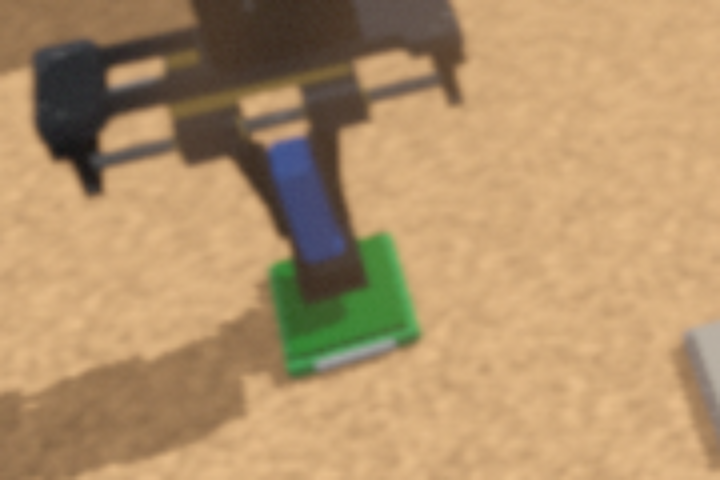

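The blue stamp is held upright, clear of the green pad (crop centre, about (310,200)). I carry it to the grey pad.

Call:
{"fn": "carry_out", "kwargs": {
  "commands": [
    {"translation": [0,0,0.05],"turn": 0},
    {"translation": [0.05,0.04,0.1],"turn": 0},
    {"translation": [0.12,0.1,0.15],"turn": 0},
    {"translation": [0.2,0.16,0.2],"turn": -0.03},
    {"translation": [0.3,0.24,0.2],"turn": -0.07},
    {"translation": [0.4,0.32,0.2],"turn": -0.07},
    {"translation": [0.5,0.4,0.2],"turn": -0.07},
    {"translation": [0.6,0.48,0.2],"turn": -0.07},
    {"translation": [0.7,0.56,0.2],"turn": -0.07},
    {"translation": [0.8,0.64,0.2],"turn": -0.07}
  ]
}}

```text
t: 6.08
ee_pos: [0.5392, -0.1766, 0.1039]
orientation: [-3.109, 0.447, -0.001]
force: [-1.2, -0.8, -1.0]
width: 0.02
gripper_force: 30.0
```

Call:
{"fn": "carry_out", "kwargs": {
  "commands": [
    {"translation": [0.1,0.08,0],"turn": 0},
    {"translation": [0.2,0.16,0],"turn": 0},
    {"translation": [0.3,0.23,0],"turn": 0},
    {"translation": [0.4,0.3,0],"turn": 0},
    {"translation": [0.47,0.36,0],"turn": 0},
    {"translation": [0.51,0.39,0],"turn": 0},
    {"translation": [0.51,0.39,0],"turn": 0},
    {"translation": [0.51,0.39,0],"turn": 0},
    {"translation": [0.51,0.39,0],"turn": 0},
    {"translation": [0.51,0.39,0],"turn": 0}
  ]
}}

```text
t: 6.92
ee_pos: [0.6134, -0.1207, 0.1031]
orientation: [3.108, -0.45, -0.001]
force: [0.3, -0.5, -0.8]
width: 0.0195
gripper_force: 30.0
```

```bash
python3 -c "
from h import *
go(614.5,-119,59,-16.7)"
```

```text
t 6.92 pos [ 613.4 -120.7  103.1] yaw -16.5 tilt [-0.001 -0.001] w 19.5 gf 29.999740957282484 F [ 0.3 -0.5 -0.8] q [ 0.5   0.39 -0.43  1.65  0.18  1.14 -1.84]
units [ 0.007  0.011 -0.294] turn -0.004
```

Call:
{"fn": "carry_out", "kwargs": {
  "commands": [
    {"translation": [0.01,0.01,-0.05],"turn": 0},
    {"translation": [0.01,0.01,-0.1],"turn": 0},
    {"translation": [0.01,0.01,-0.15],"turn": 0},
    {"translation": [0.01,0.01,-0.2],"turn": 0},
    {"translation": [0.01,0.01,-0.23],"turn": 0},
    {"translation": [0.01,0.01,-0.26],"turn": 0},
    {"translation": [0.01,0.01,-0.28],"turn": 0},
    {"translation": [0.01,0.01,-0.29],"turn": 0},
    {"translation": [0.01,0.01,-0.3],"turn": 0},
    {"translation": [0.01,0.01,-0.3],"turn": 0}
  ]
}}

```text
t: 7.75
ee_pos: [0.616, -0.1179, 0.0583]
orientation: [3.109, -0.448, 0.001]
force: [0.0, -0.7, -1.5]
width: 0.02
gripper_force: 30.0
```

```bash
python3 -c "
from h import *
go(614.5,-119,59,-16.7)"
```

```text
t 7.75 pos [ 616.  -117.9   58.3] yaw -16.4 tilt [ 0. -0.] w 20.0 gf 29.999817302450538 F [ 0.  -0.7 -1.5] q [ 0.48  0.44 -0.42  1.68  0.2   1.06 -1.86]
units [-0.01  -0.007  0.005] turn -0.005
```

Call:
{"fn": "carry_out", "kwargs": {
  "commands": [
    {"translation": [0,0,-0.003],"turn": 0},
    {"translation": [0,0,-0.006],"turn": 0},
    {"translation": [0,0,-0.006],"turn": 0},
    {"translation": [0,0,-0.006],"turn": 0},
    {"translation": [0,0,-0.006],"turn": 0},
    {"translation": [0,0,-0.006],"turn": 0},
    {"translation": [0,0,-0.006],"turn": 0},
    {"translation": [0,0,-0.006],"turn": 0},
    {"translation": [0,0,-0.006],"turn": 0},
    {"translation": [0,0,-0.006],"turn": 0}
  ]
}}

```text
t: 8.58
ee_pos: [0.6161, -0.1179, 0.0581]
orientation: [3.109, -0.448, 0.001]
force: [-1.1, -0.2, 5.3]
width: 0.0195
gripper_force: 30.0
```

Call:
{"fn": "carry_out", "kwargs": {
  "commands": [
    {"translation": [0,0,0],"turn": 0},
    {"translation": [0,0,0],"turn": 0},
    {"translation": [0,0,0],"turn": 0},
    {"translation": [0,0,0],"turn": 0},
    {"translation": [0,0,0],"turn": 0},
    {"translation": [0,0,0],"turn": 0},
    {"translation": [0,0,0],"turn": 0},
    {"translation": [0,0,0],"turn": 0},
    {"translation": [0,0,0],"turn": 0},
    {"translation": [0,0,0],"turn": 0}
  ],
  "hand": 1
}}

```text
t: 9.42
ee_pos: [0.6158, -0.1179, 0.0572]
orientation: [3.109, -0.448, -0.0]
force: [-0.5, -0.5, 0.1]
width: 0.0784
gripper_force: 0.0
```

Call:
{"fn": "carry_out", "kwargs": {
  "commands": [
    {"translation": [0,0,0],"turn": 0},
    {"translation": [0,0,0.1],"turn": 0},
    {"translation": [0,0,0.2],"turn": 0},
    {"translation": [0,0,0.3],"turn": 0},
    {"translation": [0,0,0.45],"turn": 0},
    {"translation": [0,0,0.6],"turn": 0},
    {"translation": [0,0,0.7],"turn": 0},
    {"translation": [0,0,0.8],"turn": 0},
    {"translation": [0,0,0.8],"turn": 0},
    {"translation": [0,0,0.8],"turn": 0}
  ]
}}

```text
t: 10.25
ee_pos: [0.6162, -0.118, 0.1778]
orientation: [3.109, -0.448, 0.003]
force: [0.3, 0.5, -1.4]
width: 0.0867
gripper_force: 0.0
```

```bash
python3 -c "
from h import *
go(489.3,275,178,158)"
```

```text
t 10.25 pos [ 616.2 -118.   177.8] yaw -16.4 tilt [ 0.002 -0.001] w 86.7 gf 0.0 F [ 0.3  0.5 -1.4] q [ 0.5   0.33 -0.44  1.57  0.15  1.27 -1.82]
units [-8.46e-01  2.62e+00  2.00e-03] turn -0.093
```

Contact was felt at z=58.1. Now to the green stamp with a half turn, to keep joint 7 off its limit.

Call:
{"fn": "carry_out", "kwargs": {
  "commands": [
    {"translation": [-0.03,0.1,0],"turn": 0.1},
    {"translation": [-0.06,0.2,0],"turn": 0.2},
    {"translation": [-0.09,0.3,0],"turn": 0.3},
    {"translation": [-0.12,0.4,0],"turn": 0.4},
    {"translation": [-0.15,0.5,0],"turn": 0.5},
    {"translation": [-0.18,0.6,0],"turn": 0.6},
    {"translation": [-0.21,0.7,0],"turn": 0.7},
    {"translation": [-0.24,0.8,0],"turn": 0.8},
    {"translation": [-0.28,0.87,0],"turn": 0.9},
    {"translation": [-0.28,0.87,0],"turn": 1.0}
  ]
}}

```text
t: 11.08
ee_pos: [0.5717, 0.0162, 0.1756]
orientation: [-2.909, -1.18, 0.004]
force: [-0.1, -0.2, -0.7]
width: 0.0874
gripper_force: 0.0
```

Call:
{"fn": "carry_out", "kwargs": {
  "commands": [
    {"translation": [-0.03,0.1,0],"turn": 0.1},
    {"translation": [-0.06,0.2,0],"turn": 0.2},
    {"translation": [-0.09,0.3,0],"turn": 0.3},
    {"translation": [-0.12,0.4,0],"turn": 0.4},
    {"translation": [-0.15,0.5,0],"turn": 0.5},
    {"translation": [-0.18,0.6,0],"turn": 0.6},
    {"translation": [-0.21,0.7,0],"turn": 0.7},
    {"translation": [-0.24,0.8,0],"turn": 0.8},
    {"translation": [-0.28,0.87,0],"turn": 0.9},
    {"translation": [-0.28,0.87,0],"turn": 1.0}
  ]
}}

```text
t: 11.92
ee_pos: [0.5294, 0.1463, 0.1758]
orientation: [-1.929, -2.476, 0.001]
force: [0.1, 0.6, -0.5]
width: 0.0874
gripper_force: 0.0
```

Call:
{"fn": "carry_out", "kwargs": {
  "commands": [
    {"translation": [-0.03,0.1,0],"turn": 0.1},
    {"translation": [-0.06,0.2,0],"turn": 0.2},
    {"translation": [-0.09,0.3,0],"turn": 0.3},
    {"translation": [-0.12,0.4,0],"turn": 0.4},
    {"translation": [-0.15,0.5,0],"turn": 0.5},
    {"translation": [-0.18,0.6,0],"turn": 0.6},
    {"translation": [-0.21,0.7,0],"turn": 0.7},
    {"translation": [-0.24,0.8,0],"turn": 0.8},
    {"translation": [-0.28,0.87,0],"turn": 0.9},
    {"translation": [-0.28,0.87,0],"turn": 0.9}
  ]
}}

```text
t: 12.75
ee_pos: [0.4871, 0.2763, 0.1759]
orientation: [-0.598, -3.081, -0.001]
force: [-0.1, -0.0, 0.4]
width: 0.087
gripper_force: 0.0
```

```bash
python3 -c "
from h import *
go(489.3,275,58,158)
im=capture('top');cv2.imwrite('pics/t2.png',im[...,::-1])"
```

```text
t 12.75 pos [487.1 276.3 175.9] yaw 158.0 tilt [-0.003  0.001] w 87.0 gf 0.0 F [-0.1 -0.   0.4] q [ 0.35  0.34 -1.08  1.72  0.31  1.27  0.39]
units [ 0.015 -0.008 -0.786] turn -0.001
```

View pics/t2.png

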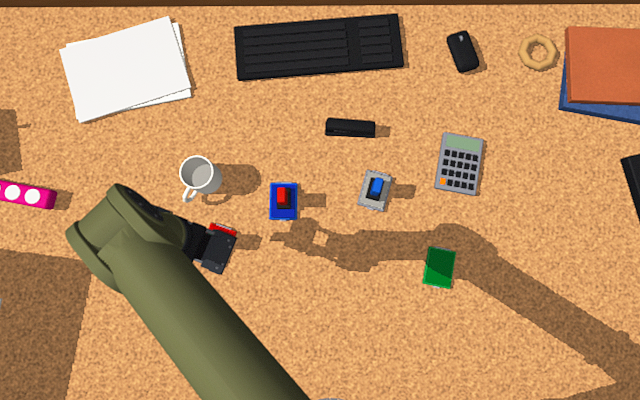

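Blue stands on the grey pad at (377,188), and the gripper is over the red pad at (217,245). Descend on green.

Call:
{"fn": "carry_out", "kwargs": {
  "commands": [
    {"translation": [0.01,-0.01,-0.1],"turn": 0},
    {"translation": [0.01,-0.01,-0.2],"turn": 0},
    {"translation": [0.01,-0.01,-0.3],"turn": 0},
    {"translation": [0.01,-0.01,-0.4],"turn": 0},
    {"translation": [0.01,-0.01,-0.5],"turn": 0},
    {"translation": [0.01,-0.01,-0.6],"turn": 0},
    {"translation": [0.01,-0.01,-0.7],"turn": 0},
    {"translation": [0.01,-0.01,-0.76],"turn": 0},
    {"translation": [0.01,-0.01,-0.78],"turn": 0},
    {"translation": [0.01,-0.01,-0.78],"turn": 0}
  ]
}}

```text
t: 13.63
ee_pos: [0.4908, 0.272, 0.0593]
orientation: [-0.61, -3.08, 0.001]
force: [-0.4, -0.7, 0.3]
width: 0.0873
gripper_force: 0.0
```

Call:
{"fn": "carry_out", "kwargs": {
  "commands": [
    {"translation": [0,0,0],"turn": 0},
    {"translation": [0,0,0],"turn": 0},
    {"translation": [0,0,0],"turn": 0},
    {"translation": [0,0,0],"turn": 0},
    {"translation": [0,0,0],"turn": 0},
    {"translation": [0,0,0],"turn": 0},
    {"translation": [0,0,0],"turn": 0},
    {"translation": [0,0,0],"turn": 0},
    {"translation": [0,0,0],"turn": 0},
    {"translation": [0,0,0],"turn": 0}
  ],
  "hand": 0
}}

```text
t: 14.47
ee_pos: [0.4913, 0.2721, 0.0602]
orientation: [0.61, 3.082, 0.0]
force: [-0.5, 0.1, 0.1]
width: 0.0284
gripper_force: 0.0
```

Call:
{"fn": "carry_out", "kwargs": {
  "commands": [
    {"translation": [0,0,0],"turn": 0},
    {"translation": [0,0,0],"turn": 0},
    {"translation": [0,0,0],"turn": 0},
    {"translation": [0,0,0],"turn": 0},
    {"translation": [0,0,0],"turn": 0},
    {"translation": [0,0,0],"turn": 0},
    {"translation": [0,0,0],"turn": 0},
    {"translation": [0,0,0],"turn": 0},
    {"translation": [0,0,0],"turn": 0},
    {"translation": [0,0,0],"turn": 0}
  ]
}}

```text
t: 15.3
ee_pos: [0.4913, 0.2722, 0.0602]
orientation: [0.61, 3.082, 0.0]
force: [-0.1, 0.7, -0.1]
width: 0.0199
gripper_force: 30.0
```

```bash
python3 -c "
from h import *
go(420.5,-272.9,58,167.8)"
```

```text
t 15.3 pos [491.3 272.2  60.2] yaw 157.6 tilt [0. 0.] w 19.9 gf 29.9999864352867 F [-0.1  0.7 -0.1] q [ 0.27  0.47 -0.99  1.83  0.44  1.08  0.29]
units [-0.472 -3.634 -0.015] turn 0.17
```

Call:
{"fn": "carry_out", "kwargs": {
  "commands": [
    {"translation": [0,0,0.02],"turn": 0},
    {"translation": [0,0,0.06],"turn": 0},
    {"translation": [0,0,0.12],"turn": 0},
    {"translation": [0,0,0.2],"turn": 0},
    {"translation": [0,0,0.3],"turn": 0},
    {"translation": [0,0,0.4],"turn": 0},
    {"translation": [0,0,0.5],"turn": 0},
    {"translation": [0,0,0.6],"turn": 0},
    {"translation": [0,0,0.67],"turn": 0},
    {"translation": [0,0,0.7],"turn": 0}
  ]
}}

```text
t: 16.13
ee_pos: [0.4922, 0.2729, 0.168]
orientation: [0.609, 3.079, 0.003]
force: [0.2, 0.3, -0.2]
width: 0.0198
gripper_force: 30.0
```

Call:
{"fn": "carry_out", "kwargs": {
  "commands": [
    {"translation": [0,-0.04,0],"turn": 0},
    {"translation": [0.01,-0.1,0],"turn": 0.02},
    {"translation": [0.02,-0.2,0],"turn": 0.04},
    {"translation": [0.03,-0.3,0],"turn": 0.06},
    {"translation": [0.04,-0.4,0],"turn": 0.08},
    {"translation": [0.05,-0.5,0],"turn": 0.1},
    {"translation": [0.06,-0.6,0],"turn": 0.12},
    {"translation": [0.07,-0.7,0],"turn": 0.14},
    {"translation": [0.08,-0.8,0],"turn": 0.16},
    {"translation": [0.1,-0.9,0],"turn": 0.17}
  ]
}}

```text
t: 16.97
ee_pos: [0.5054, 0.1356, 0.1644]
orientation: [-0.332, -3.122, 0.001]
force: [-0.4, -0.5, -1.1]
width: 0.0202
gripper_force: 30.0
```

Call:
{"fn": "carry_out", "kwargs": {
  "commands": [
    {"translation": [-0.01,-0.1,0],"turn": 0},
    {"translation": [-0.02,-0.2,0],"turn": 0},
    {"translation": [-0.03,-0.3,0],"turn": 0},
    {"translation": [-0.04,-0.4,0],"turn": 0},
    {"translation": [-0.05,-0.5,0],"turn": 0},
    {"translation": [-0.06,-0.6,0],"turn": 0},
    {"translation": [-0.07,-0.7,0],"turn": 0},
    {"translation": [-0.08,-0.8,0],"turn": 0},
    {"translation": [-0.09,-0.9,0],"turn": 0},
    {"translation": [-0.1,-1.0,0],"turn": 0}
  ]
}}

```text
t: 17.8
ee_pos: [0.4903, -0.0141, 0.1645]
orientation: [-0.334, -3.122, 0.0]
force: [-0.3, 0.2, -1.1]
width: 0.0196
gripper_force: 30.0
```

Call:
{"fn": "carry_out", "kwargs": {
  "commands": [
    {"translation": [-0.02,-0.1,0],"turn": 0},
    {"translation": [-0.04,-0.2,0],"turn": 0},
    {"translation": [-0.06,-0.3,0],"turn": 0},
    {"translation": [-0.08,-0.4,0],"turn": 0},
    {"translation": [-0.1,-0.5,0],"turn": 0},
    {"translation": [-0.12,-0.6,0],"turn": 0},
    {"translation": [-0.14,-0.7,0],"turn": 0},
    {"translation": [-0.16,-0.8,0],"turn": 0},
    {"translation": [-0.18,-0.9,0],"turn": 0},
    {"translation": [-0.2,-1.0,0],"turn": 0}
  ]
}}

```text
t: 18.63
ee_pos: [0.4601, -0.1638, 0.1644]
orientation: [-0.334, -3.122, -0.0]
force: [0.5, -0.6, -0.7]
width: 0.0198
gripper_force: 30.0
```

```bash
python3 -c "
from h import *
go(422,-273.2,60.2,167.8)"
```

```text
t 18.63 pos [ 460.1 -163.8  164.4] yaw 167.8 tilt [-0.001  0.   ] w 19.8 gf 30.00053185969591 F [ 0.5 -0.6 -0.7] q [ 1.2   0.08 -0.94  1.9   0.07  1.19  1.59]
units [-0.254 -0.729 -0.695] turn 0.0
```

Call:
{"fn": "carry_out", "kwargs": {
  "commands": [
    {"translation": [-0.04,-0.1,0],"turn": 0},
    {"translation": [-0.07,-0.2,0],"turn": 0},
    {"translation": [-0.1,-0.3,0],"turn": 0},
    {"translation": [-0.14,-0.4,0],"turn": 0},
    {"translation": [-0.17,-0.5,0],"turn": 0},
    {"translation": [-0.21,-0.6,0],"turn": 0},
    {"translation": [-0.24,-0.68,0],"turn": 0},
    {"translation": [-0.25,-0.73,0],"turn": 0},
    {"translation": [-0.25,-0.73,0],"turn": 0},
    {"translation": [-0.25,-0.73,0],"turn": 0}
  ]
}}

```text
t: 19.47
ee_pos: [0.4237, -0.272, 0.1649]
orientation: [-0.334, -3.124, -0.002]
force: [0.5, -0.1, -0.6]
width: 0.0202
gripper_force: 30.0
```

Call:
{"fn": "carry_out", "kwargs": {
  "commands": [
    {"translation": [0,0,-0.07],"turn": 0},
    {"translation": [0,0,-0.15],"turn": 0},
    {"translation": [0,0,-0.23],"turn": 0},
    {"translation": [0,0,-0.31],"turn": 0},
    {"translation": [0,0,-0.39],"turn": 0},
    {"translation": [0,0,-0.47],"turn": 0},
    {"translation": [0,0,-0.54],"turn": 0},
    {"translation": [0,0,-0.58],"turn": 0},
    {"translation": [0,0,-0.6],"turn": 0},
    {"translation": [0,0,-0.6],"turn": 0}
  ]
}}

```text
t: 20.3
ee_pos: [0.4235, -0.2721, 0.0745]
orientation: [-0.333, -3.123, -0.002]
force: [0.4, 0.2, -0.8]
width: 0.0199
gripper_force: 30.0
```

```bash
python3 -c "
from h import *
go(422,-273.2,60.2,167.8)
im=capture('scene')[...,::-1]
cv2.imwrite('pics/g2.png',cv2.resize(im[150:270,80:260],(720,480)))"
```

```text
t 20.3 pos [ 423.5 -272.1   74.5] yaw 167.8 tilt [-0.001  0.001] w 19.9 gf 29.9998690886423 F [ 0.4  0.2 -0.8] q [ 1.27  0.24 -0.82  1.96  0.2   1.02  1.71]
units [-0.01  -0.007 -0.095] turn -0.0
```

View pics/g2.png

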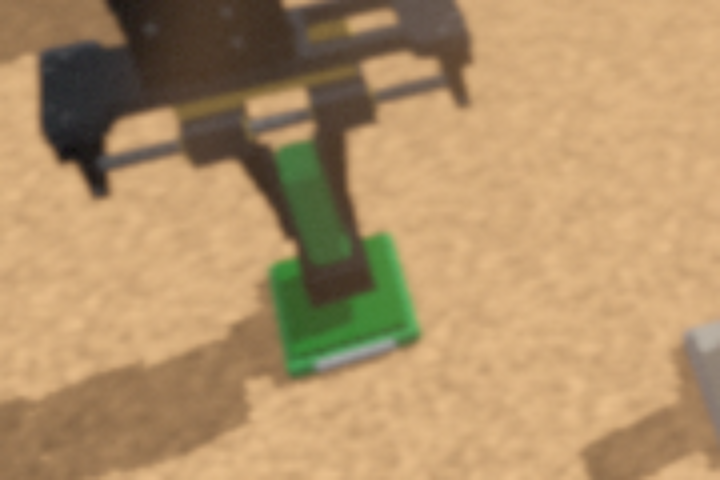

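The green stamp hangs upright just above the green pad (crop about (315,210)). Lower to contact.

Call:
{"fn": "carry_out", "kwargs": {
  "commands": [
    {"translation": [-0.01,-0.01,-0.02],"turn": 0},
    {"translation": [-0.01,-0.01,-0.04],"turn": 0},
    {"translation": [-0.01,-0.01,-0.06],"turn": 0},
    {"translation": [-0.01,-0.01,-0.07],"turn": 0},
    {"translation": [-0.01,-0.01,-0.08],"turn": 0},
    {"translation": [-0.01,-0.01,-0.09],"turn": 0},
    {"translation": [-0.01,-0.01,-0.095],"turn": 0},
    {"translation": [-0.01,-0.01,-0.1],"turn": 0},
    {"translation": [-0.01,-0.01,-0.1],"turn": 0},
    {"translation": [-0.01,-0.01,-0.1],"turn": 0}
  ]
}}

```text
t: 21.18
ee_pos: [0.4223, -0.2739, 0.0602]
orientation: [0.333, 3.124, 0.0]
force: [-0.2, 0.2, 0.1]
width: 0.0197
gripper_force: 30.0
```

Call:
{"fn": "carry_out", "kwargs": {
  "commands": [
    {"translation": [0,0,-0.003],"turn": 0},
    {"translation": [0,0,-0.005],"turn": 0},
    {"translation": [0,0,-0.005],"turn": 0},
    {"translation": [0,0,-0.005],"turn": 0},
    {"translation": [0,0,-0.005],"turn": 0},
    {"translation": [0,0,-0.005],"turn": 0},
    {"translation": [0,0,-0.005],"turn": 0},
    {"translation": [0,0,-0.005],"turn": 0},
    {"translation": [0,0,-0.005],"turn": 0},
    {"translation": [0,0,-0.005],"turn": 0}
  ]
}}

```text
t: 22.02
ee_pos: [0.4224, -0.2739, 0.0601]
orientation: [-0.334, -3.124, 0.001]
force: [-1.9, 1.2, 5.4]
width: 0.02
gripper_force: 30.0
```

Call:
{"fn": "carry_out", "kwargs": {
  "commands": [
    {"translation": [0,0,0],"turn": 0},
    {"translation": [0,0,0],"turn": 0},
    {"translation": [0,0,0],"turn": 0},
    {"translation": [0,0,0],"turn": 0},
    {"translation": [0,0,0],"turn": 0},
    {"translation": [0,0,0],"turn": 0},
    {"translation": [0,0,0],"turn": 0},
    {"translation": [0,0,0],"turn": 0},
    {"translation": [0,0,0],"turn": 0},
    {"translation": [0,0,0],"turn": 0}
  ],
  "hand": 1
}}

```text
t: 22.85
ee_pos: [0.4223, -0.2739, 0.0594]
orientation: [0.334, 3.124, 0.0]
force: [-0.1, 0.1, 0.2]
width: 0.0786
gripper_force: 0.0
```

Call:
{"fn": "carry_out", "kwargs": {
  "commands": [
    {"translation": [0,0,0],"turn": 0},
    {"translation": [0,0,0.1],"turn": 0},
    {"translation": [0,0,0.2],"turn": 0},
    {"translation": [0,0,0.3],"turn": 0},
    {"translation": [0,0,0.45],"turn": 0},
    {"translation": [0,0,0.6],"turn": 0},
    {"translation": [0,0,0.7],"turn": 0},
    {"translation": [0,0,0.8],"turn": 0},
    {"translation": [0,0,0.8],"turn": 0},
    {"translation": [0,0,0.8],"turn": 0}
  ]
}}

```text
t: 23.68
ee_pos: [0.4226, -0.2742, 0.1799]
orientation: [0.334, 3.123, -0.002]
force: [0.4, -1.0, -0.7]
width: 0.0869
gripper_force: 0.0
```

```bash
python3 -c "
from h import *
go(593.3,109.5,178,180)"
```

```text
t 23.68 pos [ 422.6 -274.2  179.9] yaw 167.8 tilt [ 0.001 -0.001] w 86.9 gf 0.0 F [ 0.4 -1.  -0.7] q [ 1.34  0.1  -0.85  1.85  0.08  1.22  1.82]
units [ 1.138  2.558 -0.012] turn 0.203
```

Call:
{"fn": "carry_out", "kwargs": {
  "commands": [
    {"translation": [0.04,0.1,0],"turn": 0.02},
    {"translation": [0.08,0.2,0],"turn": 0.04},
    {"translation": [0.12,0.3,0],"turn": 0.06},
    {"translation": [0.16,0.4,0],"turn": 0.08},
    {"translation": [0.2,0.5,0],"turn": 0.1},
    {"translation": [0.24,0.6,0],"turn": 0.12},
    {"translation": [0.28,0.7,0],"turn": 0.14},
    {"translation": [0.32,0.8,0],"turn": 0.16},
    {"translation": [0.36,0.9,0],"turn": 0.18},
    {"translation": [0.4,1.0,0],"turn": 0.2}
  ]
}}

```text
t: 24.52
ee_pos: [0.4829, -0.1223, 0.1795]
orientation: [0.002, 3.141, 0.0]
force: [-0.4, -0.9, 1.3]
width: 0.0873
gripper_force: 0.0
```

Call:
{"fn": "carry_out", "kwargs": {
  "commands": [
    {"translation": [0.04,0.1,0],"turn": 0},
    {"translation": [0.08,0.2,0],"turn": 0},
    {"translation": [0.12,0.3,0],"turn": 0},
    {"translation": [0.16,0.4,0],"turn": 0},
    {"translation": [0.2,0.5,0],"turn": 0},
    {"translation": [0.24,0.6,0],"turn": 0},
    {"translation": [0.28,0.7,0],"turn": 0},
    {"translation": [0.32,0.8,0],"turn": 0},
    {"translation": [0.36,0.9,0],"turn": 0},
    {"translation": [0.4,1.0,0],"turn": 0}
  ]
}}

```text
t: 25.35
ee_pos: [0.5427, 0.0276, 0.1794]
orientation: [0.004, 3.142, 0.001]
force: [-0.5, 0.2, -0.6]
width: 0.087
gripper_force: 0.0
```

Call:
{"fn": "carry_out", "kwargs": {
  "commands": [
    {"translation": [0.06,0.1,0],"turn": 0},
    {"translation": [0.12,0.2,0],"turn": 0},
    {"translation": [0.18,0.3,0],"turn": 0},
    {"translation": [0.24,0.4,0],"turn": 0},
    {"translation": [0.3,0.48,0],"turn": 0},
    {"translation": [0.34,0.54,0],"turn": 0},
    {"translation": [0.34,0.56,0],"turn": 0},
    {"translation": [0.34,0.56,0],"turn": 0},
    {"translation": [0.34,0.56,0],"turn": 0},
    {"translation": [0.34,0.56,0],"turn": 0}
  ]
}}

```text
t: 26.18
ee_pos: [0.593, 0.1093, 0.1793]
orientation: [-0.006, -3.141, 0.001]
force: [0.2, -1.1, 0.0]
width: 0.0873
gripper_force: 0.0
```

```bash
python3 -c "
from h import *
go(593.3,109.5,58,180)"
```

```text
t 26.18 pos [593.  109.3 179.3] yaw 179.8 tilt [-0.    -0.001] w 87.3 gf 0.0 F [ 0.2 -1.1  0. ] q [ 0.58  0.43 -1.02  1.61  0.37  1.31  1.07]
units [ 0.002  0.001 -0.809] turn 0.004
```

Call:
{"fn": "carry_out", "kwargs": {
  "commands": [
    {"translation": [0,0,-0.1],"turn": 0},
    {"translation": [0,0,-0.2],"turn": 0},
    {"translation": [0,0,-0.3],"turn": 0},
    {"translation": [0,0,-0.4],"turn": 0},
    {"translation": [0,0,-0.5],"turn": 0},
    {"translation": [0,0,-0.6],"turn": 0},
    {"translation": [0,0,-0.7],"turn": 0},
    {"translation": [0,0,-0.78],"turn": 0},
    {"translation": [0,0,-0.8],"turn": 0},
    {"translation": [0,0,-0.8],"turn": 0}
  ]
}}

```text
t: 27.02
ee_pos: [0.5925, 0.1101, 0.0581]
orientation: [-0.005, -3.14, -0.0]
force: [-1.1, 0.2, 0.1]
width: 0.0872
gripper_force: 0.0
```

Call:
{"fn": "carry_out", "kwargs": {
  "commands": [
    {"translation": [0,0,0],"turn": 0},
    {"translation": [0,0,0],"turn": 0},
    {"translation": [0,0,0],"turn": 0},
    {"translation": [0,0,0],"turn": 0},
    {"translation": [0,0,0],"turn": 0},
    {"translation": [0,0,0],"turn": 0},
    {"translation": [0,0,0],"turn": 0},
    {"translation": [0,0,0],"turn": 0},
    {"translation": [0,0,0],"turn": 0},
    {"translation": [0,0,0],"turn": 0}
  ],
  "hand": 0
}}

```text
t: 27.85
ee_pos: [0.5933, 0.1101, 0.0594]
orientation: [0.005, 3.142, 0.0]
force: [-1.2, -0.1, 0.7]
width: 0.0286
gripper_force: 0.0
```

Call:
{"fn": "carry_out", "kwargs": {
  "commands": [
    {"translation": [0,0,0],"turn": 0},
    {"translation": [0,0,0],"turn": 0},
    {"translation": [0,0,0],"turn": 0},
    {"translation": [0,0,0],"turn": 0},
    {"translation": [0,0,0],"turn": 0},
    {"translation": [0,0,0],"turn": 0},
    {"translation": [0,0,0],"turn": 0},
    {"translation": [0,0,0],"turn": 0},
    {"translation": [0,0,0],"turn": 0},
    {"translation": [0,0,0],"turn": 0}
  ]
}}

```text
t: 28.68
ee_pos: [0.5932, 0.1101, 0.0594]
orientation: [-0.005, -3.142, -0.0]
force: [-0.4, 0.3, -1.0]
width: 0.0199
gripper_force: 30.0
```

```bash
python3 -c "
from h import *
go(481.7,275.4,58,160.2)"
```

```text
t 28.68 pos [593.2 110.1  59.4] yaw 179.8 tilt [-0.  0.] w 19.9 gf 29.999867621809244 F [-0.4  0.3 -1. ] q [ 0.51  0.55 -0.94  1.73  0.49  1.12  0.99]
units [-0.744  1.102 -0.009] turn -0.327
```

Call:
{"fn": "carry_out", "kwargs": {
  "commands": [
    {"translation": [0,0,0.02],"turn": 0},
    {"translation": [0,0,0.06],"turn": 0},
    {"translation": [0,0,0.12],"turn": 0},
    {"translation": [0,0,0.2],"turn": 0},
    {"translation": [0,0,0.28],"turn": 0},
    {"translation": [0,0,0.36],"turn": 0},
    {"translation": [0,0,0.43],"turn": 0},
    {"translation": [0,0,0.48],"turn": 0},
    {"translation": [0,0,0.5],"turn": 0},
    {"translation": [0,0,0.5],"turn": 0}
  ]
}}

```text
t: 29.52
ee_pos: [0.5938, 0.1101, 0.1355]
orientation: [0.006, 3.14, 0.0]
force: [0.3, 0.3, -0.8]
width: 0.02
gripper_force: 30.0
```

Call:
{"fn": "carry_out", "kwargs": {
  "commands": [
    {"translation": [-0.02,0.03,0],"turn": -0.03},
    {"translation": [-0.05,0.08,0],"turn": -0.06},
    {"translation": [-0.1,0.15,0],"turn": -0.1},
    {"translation": [-0.16,0.24,0],"turn": -0.15},
    {"translation": [-0.22,0.33,0],"turn": -0.2},
    {"translation": [-0.28,0.42,0],"turn": -0.25},
    {"translation": [-0.34,0.51,0],"turn": -0.3},
    {"translation": [-0.4,0.6,0],"turn": -0.33},
    {"translation": [-0.46,0.69,0],"turn": -0.33},
    {"translation": [-0.52,0.78,0],"turn": -0.33}
  ]
}}

```text
t: 30.35
ee_pos: [0.5143, 0.2274, 0.1337]
orientation: [-0.545, -3.093, 0.001]
force: [-0.4, 0.9, -1.1]
width: 0.0198
gripper_force: 30.0
```

Call:
{"fn": "carry_out", "kwargs": {
  "commands": [
    {"translation": [-0.06,0.08,0],"turn": 0},
    {"translation": [-0.11,0.16,0],"turn": 0},
    {"translation": [-0.16,0.23,0],"turn": 0},
    {"translation": [-0.2,0.29,0],"turn": 0},
    {"translation": [-0.22,0.32,0],"turn": 0},
    {"translation": [-0.22,0.32,0],"turn": 0},
    {"translation": [-0.22,0.32,0],"turn": 0},
    {"translation": [-0.22,0.32,0],"turn": 0},
    {"translation": [-0.22,0.32,0],"turn": 0},
    {"translation": [-0.22,0.32,0],"turn": 0}
  ]
}}

```text
t: 31.18
ee_pos: [0.4828, 0.2743, 0.1344]
orientation: [0.548, 3.093, -0.0]
force: [-0.3, 0.1, -0.9]
width: 0.0195
gripper_force: 30.0
```

```bash
python3 -c "
from h import *
go(481.7,275.4,59.4,160.2)"
```

```text
t 31.18 pos [482.8 274.3 134.4] yaw 159.9 tilt [ 0. -0.] w 19.5 gf 29.99994131270796 F [-0.3  0.1 -0.9] q [ 0.3   0.35 -1.02  1.78  0.32  1.19  0.41]
units [-0.007  0.007 -0.5  ] turn 0.005
```

Call:
{"fn": "carry_out", "kwargs": {
  "commands": [
    {"translation": [-0.01,0.01,-0.08],"turn": 0},
    {"translation": [-0.01,0.01,-0.16],"turn": 0},
    {"translation": [-0.01,0.01,-0.24],"turn": 0},
    {"translation": [-0.01,0.01,-0.32],"turn": 0},
    {"translation": [-0.01,0.01,-0.38],"turn": 0},
    {"translation": [-0.01,0.01,-0.43],"turn": 0},
    {"translation": [-0.01,0.01,-0.46],"turn": 0},
    {"translation": [-0.01,0.01,-0.48],"turn": 0},
    {"translation": [-0.01,0.01,-0.49],"turn": 0},
    {"translation": [-0.01,0.01,-0.49],"turn": 0}
  ]
}}

```text
t: 32.02
ee_pos: [0.4808, 0.2767, 0.0609]
orientation: [0.545, 3.094, 0.0]
force: [-0.2, 0.5, -0.8]
width: 0.0197
gripper_force: 30.0
```

Call:
{"fn": "carry_out", "kwargs": {
  "commands": [
    {"translation": [0,0,-0.003],"turn": 0},
    {"translation": [0,0,-0.006],"turn": 0},
    {"translation": [0,0,-0.009],"turn": 0},
    {"translation": [0,0,-0.012],"turn": 0},
    {"translation": [0,0,-0.012],"turn": 0},
    {"translation": [0,0,-0.012],"turn": 0},
    {"translation": [0,0,-0.012],"turn": 0},
    {"translation": [0,0,-0.012],"turn": 0},
    {"translation": [0,0,-0.012],"turn": 0},
    {"translation": [0,0,-0.012],"turn": 0}
  ]
}}

```text
t: 32.85
ee_pos: [0.4809, 0.2767, 0.0593]
orientation: [0.545, 3.094, 0.0]
force: [0.2, 0.5, 0.9]
width: 0.0196
gripper_force: 30.0
```

Call:
{"fn": "carry_out", "kwargs": {
  "commands": [
    {"translation": [0,0,-0.002],"turn": 0},
    {"translation": [0,0,-0.002],"turn": 0},
    {"translation": [0,0,-0.002],"turn": 0},
    {"translation": [0,0,-0.002],"turn": 0},
    {"translation": [0,0,-0.002],"turn": 0},
    {"translation": [0,0,-0.002],"turn": 0},
    {"translation": [0,0,-0.002],"turn": 0},
    {"translation": [0,0,-0.002],"turn": 0},
    {"translation": [0,0,-0.002],"turn": 0},
    {"translation": [0,0,-0.002],"turn": 0}
  ],
  "hand": 1
}}

```text
t: 33.68
ee_pos: [0.4808, 0.2766, 0.0588]
orientation: [0.545, 3.094, 0.0]
force: [0.7, -0.9, 0.4]
width: 0.0786
gripper_force: 0.0
```

Call:
{"fn": "carry_out", "kwargs": {
  "commands": [
    {"translation": [0,0,0],"turn": 0},
    {"translation": [0,0,0.1],"turn": 0},
    {"translation": [0,0,0.2],"turn": 0},
    {"translation": [0,0,0.3],"turn": 0},
    {"translation": [0,0,0.45],"turn": 0},
    {"translation": [0,0,0.6],"turn": 0},
    {"translation": [0,0,0.7],"turn": 0},
    {"translation": [0,0,0.8],"turn": 0},
    {"translation": [0,0,0.8],"turn": 0},
    {"translation": [0,0,0.8],"turn": 0}
  ]
}}

```text
t: 34.52
ee_pos: [0.4815, 0.2771, 0.1807]
orientation: [0.545, 3.091, 0.002]
force: [0.4, -0.2, -0.0]
width: 0.0872
gripper_force: 0.0
```

```bash
python3 - <<'E'
from h import *
im=capture('top');v=im.max(2)
w=np.zeros(v.shape,bool);w[170:210,357:397]=1
for st,c,l in comps(masks(im)["blue"]&w): 
    t,_=cv2.threshold(v[l],0,255,cv2.THRESH_OTSU);print(st,t,rect("top",l&(v>t),.092),rect("top",l,.092))
w[:]=0;w[240:290,415:465]=1
for st,c,l in comps((v<45)&w): print("plate g",st,rect("top",l,.032))
w[:]=0;w[170:210,357:397]=1
for st,c,l in comps((v<45)&w): print("plate b",st,rect("top",l,.032))
cv2.imwrite("pics/t3.png",im[...,::-1]); go(616,-118,178,-16.5)
E
```

```text
[370 178  14  18 178] 169.0 (array([ 614. , -115.3]), (37.3, 20.8), -17.1) (array([ 610.4, -113.7]), (44.9, 26.5), -15.4)
plate g [432 256  18  23 142] (array([ 421. , -271.1]), (51.7, 37.1), -11.9)
plate b [366 178  15  23  89] (array([ 613.5, -116.5]), (52.8, 33.9), -16.4)
t 34.57 pos [481.  276.6 179.5] yaw 160.0 tilt [ 0.001 -0.   ] w 86.5 gf 0.0 F [-0.5  0.5 -0.1] q [ 0.33  0.3  -1.05  1.73  0.27  1.27  0.44]
units [ 0.9  -2.63 -0.01] turn 0.058
```

View pics/t3.png

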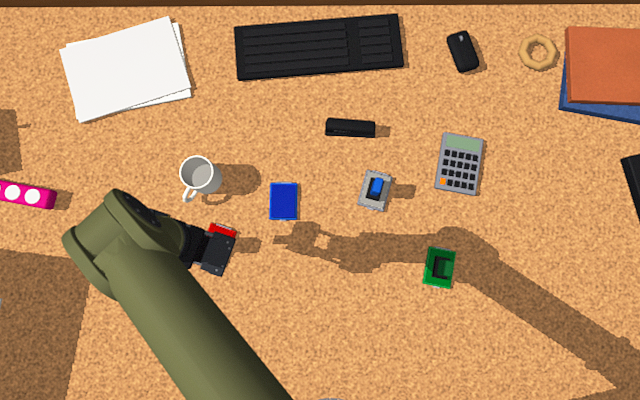

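Green sits centred on its pad at (440,267). The blue pad at (284,201) is empty and blue is parked at (376,189). Fetch blue.

Call:
{"fn": "carry_out", "kwargs": {
  "commands": [
    {"translation": [0.03,-0.1,0],"turn": 0.02},
    {"translation": [0.06,-0.2,0],"turn": 0.04},
    {"translation": [0.09,-0.3,0],"turn": 0.06},
    {"translation": [0.12,-0.4,0],"turn": 0.06},
    {"translation": [0.15,-0.5,0],"turn": 0.06},
    {"translation": [0.18,-0.6,0],"turn": 0.06},
    {"translation": [0.21,-0.7,0],"turn": 0.06},
    {"translation": [0.24,-0.8,0],"turn": 0.06},
    {"translation": [0.27,-0.9,0],"turn": 0.06},
    {"translation": [0.3,-1.0,0],"turn": 0.06}
  ]
}}

```text
t: 35.4
ee_pos: [0.5252, 0.1257, 0.1779]
orientation: [-0.447, -3.108, 0.001]
force: [-1.2, -0.6, -0.7]
width: 0.087
gripper_force: 0.0
```

Call:
{"fn": "carry_out", "kwargs": {
  "commands": [
    {"translation": [0.03,-0.1,0],"turn": 0},
    {"translation": [0.06,-0.2,0],"turn": 0},
    {"translation": [0.09,-0.3,0],"turn": 0},
    {"translation": [0.12,-0.4,0],"turn": 0},
    {"translation": [0.15,-0.5,0],"turn": 0},
    {"translation": [0.18,-0.6,0],"turn": 0},
    {"translation": [0.21,-0.7,0],"turn": 0},
    {"translation": [0.24,-0.8,0],"turn": 0},
    {"translation": [0.27,-0.9,0],"turn": 0},
    {"translation": [0.3,-1.0,0],"turn": 0}
  ]
}}

```text
t: 36.23
ee_pos: [0.5709, -0.0247, 0.1785]
orientation: [-0.448, -3.109, -0.0]
force: [0.2, -0.1, -0.3]
width: 0.0871
gripper_force: 0.0
```

Call:
{"fn": "carry_out", "kwargs": {
  "commands": [
    {"translation": [0.05,-0.1,0],"turn": 0},
    {"translation": [0.1,-0.2,0],"turn": 0},
    {"translation": [0.15,-0.3,0],"turn": 0},
    {"translation": [0.2,-0.4,0],"turn": 0},
    {"translation": [0.25,-0.52,0],"turn": 0},
    {"translation": [0.29,-0.62,0],"turn": 0},
    {"translation": [0.29,-0.62,0],"turn": 0},
    {"translation": [0.29,-0.62,0],"turn": 0},
    {"translation": [0.29,-0.62,0],"turn": 0},
    {"translation": [0.29,-0.62,0],"turn": 0}
  ]
}}

```text
t: 37.07
ee_pos: [0.6141, -0.1146, 0.179]
orientation: [-0.444, -3.11, -0.001]
force: [-0.4, 0.3, -0.1]
width: 0.0873
gripper_force: 0.0
```

```bash
python3 -c "
from h import *
go(614,-116.5,58,-16.5)
im=capture('top');w=np.zeros(im.shape[:2],bool);w[215:275,190:245]=1
v=im.max(2)
for k in('red','green'):
  for st,c,l in comps(masks(im)[k]&w):print(k,st,rect('top',l,.01))
for st,c,l in comps((v<45)&w): print('plate',st,rect('top',l,.032))
"
```

```text
t 37.07 pos [ 614.1 -114.6  179. ] yaw 163.7 tilt [0.    0.001] w 87.3 gf 0.0 F [-0.4  0.3 -0.1] q [ 0.81  0.42 -0.87  1.56  0.33  1.31  1.19]
units [-0.    -0.013 -0.807] turn -0.004
red [198 223  38  44 868] (array([481.7, 275.4]), (94.1, 70.2), -19.6)
plate [211 233  15  23 103] (array([481.3, 273.6]), (51.8, 35.7), -20.0)
```

Red stamp is within 2 mm of its pad's centre. Descend on blue.

Call:
{"fn": "carry_out", "kwargs": {
  "commands": [
    {"translation": [0,-0.01,-0.1],"turn": 0},
    {"translation": [0,-0.01,-0.2],"turn": 0},
    {"translation": [0,-0.01,-0.3],"turn": 0},
    {"translation": [0,-0.01,-0.4],"turn": 0},
    {"translation": [0,-0.01,-0.5],"turn": 0},
    {"translation": [0,-0.01,-0.6],"turn": 0},
    {"translation": [0,-0.01,-0.7],"turn": 0},
    {"translation": [0,-0.01,-0.78],"turn": 0},
    {"translation": [0,-0.01,-0.8],"turn": 0},
    {"translation": [0,-0.01,-0.8],"turn": 0}
  ]
}}

```text
t: 37.95
ee_pos: [0.6135, -0.1177, 0.0574]
orientation: [-0.447, -3.107, -0.001]
force: [-0.5, 1.3, 0.2]
width: 0.0869
gripper_force: 0.0
```

Call:
{"fn": "carry_out", "kwargs": {
  "commands": [
    {"translation": [0,0,0],"turn": 0},
    {"translation": [0,0,0],"turn": 0},
    {"translation": [0,0,0],"turn": 0},
    {"translation": [0,0,0],"turn": 0},
    {"translation": [0,0,0],"turn": 0},
    {"translation": [0,0,0],"turn": 0},
    {"translation": [0,0,0],"turn": 0},
    {"translation": [0,0,0],"turn": 0},
    {"translation": [0,0,0],"turn": 0},
    {"translation": [0,0,0],"turn": 0}
  ],
  "hand": 0
}}

```text
t: 38.78
ee_pos: [0.6143, -0.1179, 0.0588]
orientation: [0.448, 3.109, 0.0]
force: [-0.5, 0.5, 0.3]
width: 0.0283
gripper_force: 0.0
```

Call:
{"fn": "carry_out", "kwargs": {
  "commands": [
    {"translation": [0,0,0],"turn": 0},
    {"translation": [0,0,0],"turn": 0},
    {"translation": [0,0,0],"turn": 0},
    {"translation": [0,0,0],"turn": 0},
    {"translation": [0,0,0],"turn": 0},
    {"translation": [0,0,0],"turn": 0},
    {"translation": [0,0,0],"turn": 0},
    {"translation": [0,0,0],"turn": 0},
    {"translation": [0,0,0],"turn": 0},
    {"translation": [0,0,0],"turn": 0}
  ]
}}

```text
t: 39.62
ee_pos: [0.6142, -0.1179, 0.0588]
orientation: [0.448, 3.109, 0.0]
force: [0.5, 0.1, -0.7]
width: 0.0198
gripper_force: 30.0
```

```bash
python3 -c "
from h import *
go(588.8,112.2,58,179.5)"
```

```text
t 39.62 pos [ 614.2 -117.9   58.8] yaw 163.6 tilt [0. 0.] w 19.8 gf 29.999865994323045 F [ 0.5  0.1 -0.7] q [ 0.77  0.54 -0.81  1.68  0.43  1.11  1.13]
units [-0.17   1.534 -0.005] turn 0.265
```

Call:
{"fn": "carry_out", "kwargs": {
  "commands": [
    {"translation": [0,0,0.02],"turn": 0},
    {"translation": [0,0,0.06],"turn": 0},
    {"translation": [0,0,0.12],"turn": 0},
    {"translation": [0,0,0.2],"turn": 0},
    {"translation": [0,0,0.28],"turn": 0},
    {"translation": [0,0,0.36],"turn": 0},
    {"translation": [0,0,0.43],"turn": 0},
    {"translation": [0,0,0.48],"turn": 0},
    {"translation": [0,0,0.5],"turn": 0},
    {"translation": [0,0,0.5],"turn": 0}
  ]
}}

```text
t: 40.45
ee_pos: [0.6148, -0.118, 0.1349]
orientation: [0.448, 3.108, -0.0]
force: [-0.6, 0.9, 0.0]
width: 0.0198
gripper_force: 30.0
```

Call:
{"fn": "carry_out", "kwargs": {
  "commands": [
    {"translation": [0,0.04,0],"turn": 0.02},
    {"translation": [-0.01,0.1,0],"turn": 0.05},
    {"translation": [-0.02,0.2,0],"turn": 0.1},
    {"translation": [-0.03,0.3,0],"turn": 0.15},
    {"translation": [-0.04,0.4,0],"turn": 0.2},
    {"translation": [-0.05,0.5,0],"turn": 0.25},
    {"translation": [-0.06,0.6,0],"turn": 0.26},
    {"translation": [-0.07,0.7,0],"turn": 0.26},
    {"translation": [-0.08,0.8,0],"turn": 0.26},
    {"translation": [-0.09,0.9,0],"turn": 0.26}
  ]
}}

```text
t: 41.28
ee_pos: [0.6005, 0.0188, 0.1339]
orientation: [0.021, 3.141, 0.0]
force: [0.1, 0.2, -0.5]
width: 0.0202
gripper_force: 30.0
```

Call:
{"fn": "carry_out", "kwargs": {
  "commands": [
    {"translation": [-0.01,0.1,0],"turn": 0},
    {"translation": [-0.02,0.2,0],"turn": 0},
    {"translation": [-0.03,0.3,0],"turn": 0},
    {"translation": [-0.04,0.4,0],"turn": 0},
    {"translation": [-0.06,0.5,0],"turn": 0},
    {"translation": [-0.07,0.58,0],"turn": 0},
    {"translation": [-0.08,0.63,0],"turn": 0},
    {"translation": [-0.08,0.63,0],"turn": 0},
    {"translation": [-0.08,0.63,0],"turn": 0},
    {"translation": [-0.08,0.63,0],"turn": 0}
  ]
}}

```text
t: 42.12
ee_pos: [0.5891, 0.1104, 0.1337]
orientation: [0.024, 3.141, -0.001]
force: [0.5, 0.2, -1.1]
width: 0.0198
gripper_force: 30.0
```

```bash
python3 -c "
from h import *
go(588.8,112.2,58.8,179.5)"
```

```text
t 42.12 pos [589.1 110.4 133.7] yaw 179.1 tilt [ 0.    -0.001] w 19.8 gf 29.999659527093172 F [ 0.5  0.2 -1.1] q [ 0.54  0.44 -0.96  1.68  0.39  1.23  1.04]
units [-0.002  0.012 -0.499] turn 0.006
```

Call:
{"fn": "carry_out", "kwargs": {
  "commands": [
    {"translation": [0,0.01,-0.08],"turn": 0},
    {"translation": [0,0.01,-0.16],"turn": 0},
    {"translation": [0,0.01,-0.24],"turn": 0},
    {"translation": [0,0.01,-0.32],"turn": 0},
    {"translation": [0,0.01,-0.38],"turn": 0},
    {"translation": [0,0.01,-0.43],"turn": 0},
    {"translation": [0,0.01,-0.46],"turn": 0},
    {"translation": [0,0.01,-0.48],"turn": 0},
    {"translation": [0,0.01,-0.49],"turn": 0},
    {"translation": [0,0.01,-0.49],"turn": 0}
  ]
}}

```text
t: 42.95
ee_pos: [0.5889, 0.1132, 0.0603]
orientation: [0.022, 3.141, 0.0]
force: [-0.1, 0.1, -0.1]
width: 0.0195
gripper_force: 30.0
```

Call:
{"fn": "carry_out", "kwargs": {
  "commands": [
    {"translation": [0,0,-0.003],"turn": 0},
    {"translation": [0,0,-0.006],"turn": 0},
    {"translation": [0,0,-0.009],"turn": 0},
    {"translation": [0,0,-0.012],"turn": 0},
    {"translation": [0,0,-0.012],"turn": 0},
    {"translation": [0,0,-0.012],"turn": 0},
    {"translation": [0,0,-0.012],"turn": 0},
    {"translation": [0,0,-0.012],"turn": 0},
    {"translation": [0,0,-0.012],"turn": 0},
    {"translation": [0,0,-0.012],"turn": 0}
  ]
}}

```text
t: 43.78
ee_pos: [0.5889, 0.1131, 0.0587]
orientation: [0.022, 3.141, 0.0]
force: [-0.8, -0.5, 0.7]
width: 0.0202
gripper_force: 30.0
```

Call:
{"fn": "carry_out", "kwargs": {
  "commands": [
    {"translation": [0,0,-0.002],"turn": 0},
    {"translation": [0,0,-0.002],"turn": 0},
    {"translation": [0,0,-0.002],"turn": 0},
    {"translation": [0,0,-0.002],"turn": 0},
    {"translation": [0,0,-0.002],"turn": 0},
    {"translation": [0,0,-0.002],"turn": 0},
    {"translation": [0,0,-0.002],"turn": 0},
    {"translation": [0,0,-0.002],"turn": 0},
    {"translation": [0,0,-0.002],"turn": 0},
    {"translation": [0,0,-0.002],"turn": 0}
  ],
  "hand": 1
}}

```text
t: 44.62
ee_pos: [0.5887, 0.1131, 0.0582]
orientation: [0.022, 3.142, 0.0]
force: [-0.7, 0.3, -0.1]
width: 0.078
gripper_force: 0.0
```

Call:
{"fn": "carry_out", "kwargs": {
  "commands": [
    {"translation": [0,0,0],"turn": 0},
    {"translation": [0,0,0.1],"turn": 0},
    {"translation": [0,0,0.2],"turn": 0},
    {"translation": [0,0,0.3],"turn": 0},
    {"translation": [0,0,0.45],"turn": 0},
    {"translation": [0,0,0.6],"turn": 0},
    {"translation": [0,0,0.7],"turn": 0},
    {"translation": [0,0,0.8],"turn": 0},
    {"translation": [0,0,0.8],"turn": 0},
    {"translation": [0,0,0.8],"turn": 0}
  ]
}}

```text
t: 45.45
ee_pos: [0.5896, 0.1135, 0.1803]
orientation: [0.022, 3.138, 0.0]
force: [-0.6, -0.0, -1.0]
width: 0.0868
gripper_force: 0.0
```

Call:
{"fn": "carry_out", "kwargs": {
  "commands": [
    {"translation": [0,-0.1,0],"turn": 0},
    {"translation": [0,-0.2,0],"turn": 0},
    {"translation": [0,-0.3,0],"turn": 0},
    {"translation": [0,-0.4,0],"turn": 0},
    {"translation": [0,-0.5,0],"turn": 0},
    {"translation": [0,-0.6,0],"turn": 0},
    {"translation": [0,-0.7,0],"turn": 0},
    {"translation": [0,-0.8,0],"turn": 0},
    {"translation": [0,-0.9,0],"turn": 0},
    {"translation": [0,-1.0,0],"turn": 0}
  ]
}}

```text
t: 46.28
ee_pos: [0.5881, -0.0377, 0.1775]
orientation: [-0.021, -3.14, -0.0]
force: [0.2, -0.1, 0.1]
width: 0.0869
gripper_force: 0.0
```

```bash
python3 -c "
from h import *
im=capture('top');v=im.max(2)
for n,(x,y) in dict(red=(217,244),blue=(284,201),green=(440,267)).items():
  w=np.zeros(v.shape,bool);w[y-26:y+26,x-26:x+26]=1
  for st,c,l in comps(masks(im)[n]&w,200):print(n,'pad',st,rect('top',l,.01))
  for st,c,l in comps((v<45)&w): print(n,'plate',st,rect('top',l,.032))
cv2.imwrite('pics/t4.png',im[...,::-1])
cv2.imwrite('pics/s4.png',capture('scene')[...,::-1])
"
```

```text
red pad [198 223  38  44 872] (array([481.7, 275.5]), (94.1, 70.3), -19.6)
red plate [212 233  14  23 106] (array([482.5, 265.7]), (55.4, 33.3), 1.6)
blue pad [269 183  28  37 868] (array([588.8, 112.7]), (93.1, 69.3), -0.5)
blue plate [276 190  13  21  92] (array([588.3, 112.4]), (51.7, 31.3), 0.2)
green pad [426 247  30  42 732] (array([ 420.5, -273.2]), (93.1, 69.6), -11.9)
green plate [432 256  18  23 122] (array([ 421.2, -271.3]), (52.1, 36.8), -11.9)
```

View pics/t4.png

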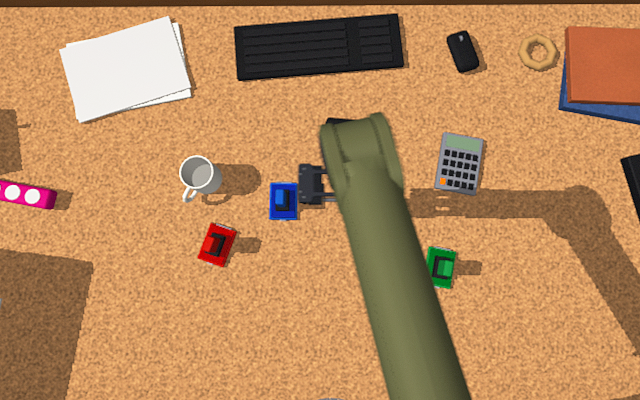

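View pics/s4.png

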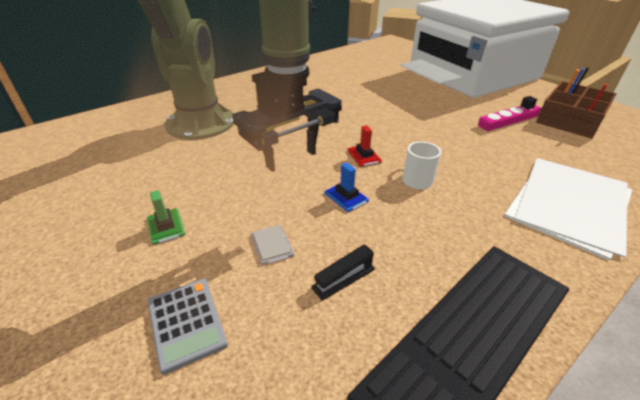

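Every stamp stands upright on its own pad: red at (217,244), blue at (284,201), green at (441,267). The grey pad is empty and the bystanders have not moved. The odd red plate angle looks like a mask artefact: the box is unchanged from the previous measurement (-20°), and nothing has touched that stamp since.

```bash
python3 -c "
from cell import *
print(sign_off())"
```

```text
the job is handed in; nothing more can be done
None
```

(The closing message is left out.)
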